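Find the heavy side of a wheel on the balancing stand

ROBOT

A 6-joint arm with a two-finger parallel gripper is mounted at the origin on a cart in front of the work surface, level with it; the furniture and walls round the work are solid. World frame = base frame: x ahead of the robot, y to its left, z up, the work surface at z = 0. Lengths are in mm, angles in rad, forces in N, time in s.
With the tool pointing down it reaches from about 375 to 925 mm from the base axis. Payload 5.7 kg.
Tool frame: the origin (TCP) lies at the very end of the fingers, on their centre line; the grasp point (between the pads) lies 19 mm behind it; z points along the fingers, y is the line along which they close (so a half turn about z gives the same grasp; the last joint's range is limited). The gripper opens to 85 mm and grips with 20 to 120 N. Pads are 22 mm wide; open, the fingers measure 114 mm over their backs; the gripper's body (76 mm by 85 mm) begins 54 mm behind the grasp point. The pads swing forward as they close: fully open they stand 13 mm farther back than shut.
Start: joints at [-1.451, 0.359, 1.51, -0, 1.272, -0.115], TCP at [139.576, -583.508, 231.267] pointing down, gripper open.
Joint ranges: [-2.97, 2.97], [-1.01, 2.36], [0.21, 2.38], [-0.96, 4.11], [0.2, 2.71], [-2.98, 2.98]. Speed limits (rad/s): [2.39, 2.39, 3.14, 3.14, 3.14, 3.14].

INTERFACE

Orientations are given as [roll, pitch, yaw] about the fixed x, y, z axes, in that order (R = Rz(yaw) Ry(pitch) Rx(roll)).
In Python, from bench import env gives the robot as it stands.
- The arm moves only by the tool apply_moves, never from a script. Its arguments are lists of equal length, an entry for each row: "slide": the shift along the tool's x, y, z in cm, a list of three; "turn": the turn about the tool's z in rad. In form: {"slide": [[tx, ty, tz], ...], "turn": [turn, ...]}. A call has 1 to 5 rows; each row shifts and turns the commanded pose from where the row before left it, along the tool's axes as they then stand; what a row does not reach is not made up. A row lasts 1/10 s, in which the tool goes at most 50 mm and 8.59 degrees, less where a joint would pass 70% of its speed; a pose out of reach is approached as far as the arm can. A call is refused whole if a number of a shift passes 5 or a number of a turn 0.15, either way. A call with a gripper value outside its range is refused whole. "grip" is the closure, from 0 (fully open) to 1 (shut), set as the call begins (left out, the last holds). The fingers move at their own pace and stop on an object; "force" is the grip in N (left out, the last holds). Time passes only in rows, so rows that do not move let the fingers close. It gives the time, the measured TCP pose, the force, the opening and the grip force at its end, in the units of the state.
- env.sense(): the state, without advancing time (a new reading comes with each control period).
- env.snapshot(name): name is "scene" or "side" or "wrist"; returns a dict with "image" (480x640x3 uint8, blue, green, red), "intrinsics" (3x3 intrinsics, pixels), "rvec" (rotation vector, rad) and "tvec" (3), from world to camera coordinates, as OpenCV has them; the wrist camera has in their place "mount" (4x4, takes a point from camera to tool coordinates, whose origin is the TCP and whose axes are the flange's). Camera axes: x right, y down, z forward; pixel columns grow to the right and rows downward; lengths in mm; the calibration is good to about 2 mm. A picture is of the moment at which its call begins: read the wrist's pose just before it. There is no depth.
- env.finish_job(): hands the job in; it is judged then, once.
Trained networks look in a picture, given as the dict that the camera call returned (one of the last four; its "shot" number tells which), for a name from the list of things; names that differ only in an ending like _2 or _b are one class to them, and where a whole thing is asked for, a point or a joint stands for the part that bears it (a point fixed in the world has none). Each returns a list of dicts, best first, with "p" (0 to 1); they miss things now and then, are a little off and sometimes report something else, mostly with a low value. They report only what shows in the picture. A call takes as long as a camera call.
- env.find_in(picture, query): "box" ([left, top, width, height] in pixels, round what is visible of it).
- env.regions_of(picture, query): "region" (480x640 bool, what is visible of it) and "box" ([left, top, width, height] in pixels, round what is visible of it).
The state is a dict: "t": time; "joint_pos": joint angles; "joint_vel": joint speeds; "tau": joint torques, N m; "tcp_pos": TCP position; "ee_rot": TCP orientation; "contact_force": force on the tool from outside, world axes, zero at the start; "moment": the same for the moment, N m; "width": finger opening in mm; "grasp_force": force on a finger pad.
Only numpy, scipy, OpenCV 4.12 (cv2) and the standard library are available. Lean on these libraries where they do the work, as an engineer would, in place of code of your own. Each camera call takes 0.05 s, during which the arm holds its last target. There are 200 camera calls.

TASK

Slide the red-knobbed bolt fully home into its keeper so that the axle of the balancing stand is shut in, then find the heavy side of the aluminium wheel: turn the top of the wheel well over away from you, let go and let it swing back to rest by itself, then turn it well over towards you and let it swing back again. The heavy point lies midway between what hung lowest in the two rests: turn the wheel so that this heavy side is straight down, and finish holding the wheel still there between the fingers, with the other things on the bench left where they stand.

Things in the scene. Friction and masses are not known exactly. Their poses are not given: they have to be found in the camera images.
- stand: Balancing stand, fixed: grey base 160 x 250 x 12 mm, two blue forked uprights at y = +90 and -90 mm (18 mm thick, 162 mm free between them), 165 mm high with the bolt's guides. Origin at the centre of the base's underside, z up; x points away from the robot (yaw within 0.3 rad, place varies 8 x 26 cm), y runs along the wheel's axle.
- axle (a point): Centre of the wheel on the axle, 130 mm above the bench, midway between the uprights; axes as the stand's. The wheel turns about y. Turning its top away from the robot brings its low side towards the robot. At the start it rests with the heavy side within 17 degrees of straight down; a turn of about 70 degrees from any rest takes it well up.
- wheel_mark (a point): Red bar on the wheel's faces and rim, this point 55 mm from the axle at mid thickness. The hidden heavy plug (0.3 kg at 36 mm radius) lies at an unknown angle from it, different every time.
- wheel: Aluminium disc, 120 mm diameter, 20 mm thick, black ticks every 10 degrees; origin at its centre, y along the axle, z towards the red bar. Pinch it across the rim from above. Stiff, damped bearings: it stays if let go under 17 to 22 degrees from heavy side down; from further up it swings back slowly (1 to 3 s) and stops about that far short of the bottom, equally on either side.
- bolt (a joint): Travel of the bolt on top of the left (+y) upright, m: 0.036 = fully home in the keeper, 0 to 0.010 (drawn back) at the start. It slides away from the robot along the stand's x against about 1.5 N of friction and stays where it is left.
- bolt_knob (a point): Middle of the bolt's upright red knob, 18 mm in diameter, from 176 to 209 mm above the bench, this point 195 mm up, at y = +90 mm of the stand; a 10 mm pin below it leads to the 10 mm bolt rod, 155 mm up. When home the knob stands 42 mm nearer the robot than the axle, 10 mm before the guide.
- bottle_amber: Bystander: amber bottle, 58 x 58 x 125 mm, right side of the bench; origin at its underside.
- wash_bottle: Bystander: white wash bottle, 93 x 62 x 187 mm, left side; origin at its underside.
- tip_box: Bystander: box of pipette tips, 68 x 118 x 64 mm, right front; origin at its underside.
- stopper_a: Bystander: red rubber stopper, 33 mm, 30 mm high, right beside the stand.
- marker_black: Bystander: marker pen with black cap, 126 mm long, lying left of the stand.
- vial_a: Bystander: small vial with black cap, 25 x 25 x 55 mm, right beside the stand.
- tape_roll: Bystander: roll of tape, 66 mm, 20 mm high, lying left of the stand.

How it is judged (in metres and radians):
On the way, in this order (a step that is already met when the one before it is completed fails the run):
1. The bolt is fully home in its keeper (value of joint bolt above 0.033 m), for 0.2 s.
2. The wheel's top is turned well away from the robot: the heavy side is raised towards the robot, more than 28 degrees from straight down (x of heavy in the frame of axle below -0.0169 m), for 0.05 s.
3. Let go, the wheel has swung back and come to rest by itself (contact force between the fingers and wheel below 0.05 N and angular speed of wheel below 0.06 rad/s and z of heavy in the frame of axle below -0.03 m and x of heavy in the frame of axle below -0.001 m), for 0.2 s.
4. The wheel's top is turned well towards the robot: the heavy side is raised away from the robot, more than 28 degrees from straight down (x of heavy in the frame of axle above 0.0169 m), for 0.05 s.
5. Let go again, the wheel has swung back and come to rest by itself (contact force between the fingers and wheel below 0.05 N and angular speed of wheel below 0.06 rad/s and z of heavy in the frame of axle below -0.03 m and x of heavy in the frame of axle above 0.001 m), for 0.2 s.
At the end, for the whole second after the job is handed in: The bolt is home (33 mm or more of its 36 mm), the fingers hold the wheel (more than 2 N) and it is still, its heavy side within 12 degrees of straight down; the bystanders are within 30 mm of where they stood (value of joint bolt above 0.033 m and contact force between the fingers and wheel above 2 N and angular speed of wheel below 0.08 rad/s and x of heavy in the frame of axle between -0.0075 and 0.0075 m and z of heavy in the frame of axle below -0.03 m and distance of each of bottle_amber, wash_bottle, tip_box, stopper_a, marker_black, vial_a, tape_roll from where it was at the start of the episode below 0.03 m); the arm keeps its last pose, push and grip.
It fails at once if A bystander was pushed more than 30 mm from its place, or a bottle or the vial tipped (distance of any of bottle_amber, wash_bottle, tip_box, stopper_a, marker_black, vial_a, tape_roll from where it was at the start of the episode above 0.03 m or angle between any of bottle_amber, wash_bottle, vial_a's own z axis and vertical above 0.6 rad).
It also fails if it takes over 61 s, if anything falls off the work surface, if the arm or the gripper's body presses on something with over 40 N, if the wrist force passes 120 N, or if a joint passes its speed limit or range.

## Working session

There is one attempt and no reset: what is moved stays moved. The work goes in short steps, Python scripts to look and compute and a tool call to move; the robot and the scene stay as the last step left them, time stands still between calls to the robot, and variables do not carry over. Pictures are saved under pics/ and viewed, at most 10 in all, crops included, and the job is handed in when it is done.

Besides the shell and the picture viewer there is one more tool, called after "Request:" in YAML: its name, and indented under it one key for each argument. apply_moves: Moves the arm, as the interface text tells. Its arguments: {"type":"object","properties":{"slide":{"type":"array","items":{"type":"array","items":{"type":"number"}}},"turn":{"type":"array","items":{"type":"number"}},"grip":{"type":"number"},"force":{"type":"number"}},"required":["slide","turn"]}

```bash
mkdir -p pics; ls; cat > h.py <<'E'
import numpy as np, cv2
from bench import env
def proj(s,P):
    return cv2.projectPoints(np.array(P,float).reshape(-1,3),np.array(s['rvec'],float),np.array(s['tvec'],float),np.array(s['intrinsics'],float),None)[0].reshape(-1,2)
def ray(s,uv):
    R=cv2.Rodrigues(np.array(s['rvec'],float))[0];t=np.array(s['tvec'],float).ravel()
    d=R.T@np.linalg.inv(np.array(s['intrinsics'],float))@np.array([uv[0],uv[1],1.]);return -R.T@t,d
def atz(s,uv,z):
    c,d=ray(s,uv);return c+d*(z-c[2])/d[2]
def tri(s1,u1,s2,u2):
    c1,d1=ray(s1,u1);c2,d2=ray(s2,u2)
    k=np.linalg.lstsq(np.c_[d1,-d2],c2-c1,rcond=None)[0]
    a,b=c1+k[0]*d1,c2+k[1]*d2;return (a+b)/2,np.linalg.norm(a-b)
E
python3 - <<'E'
from h import *
for n in ["scene","side"]:
    s=env.snapshot(n);cv2.imwrite(f"pics/{n}0.png",s['image'])
    print(n,ray(s,(320,240)))
    for q in ["bolt_knob","wheel","wheel_mark","stand","bottle_amber","wash_bottle","tip_box","stopper_a","vial_a","tape_roll","marker_black"]:
        r=env.find_in(s,q); print(q,[(np.round(x['box']).tolist(),round(x['p'],2)) for x in r[:2]])
print(env.sense())
E
```

```text
pics
scene (array([-135.4361447 , -875.93963404, 1515.65597478]), array([ 0.3932041 ,  0.50737201, -0.7669675 ]))
bolt_knob [([276.0, 198.0, 75.0, 92.0], 0.65), ([274.0, 204.0, 11.0, 13.0], 0.4)]
wheel [([296.0, 212.0, 35.0, 33.0], 0.81)]
wheel_mark [([292.0, 213.0, 38.0, 34.0], 0.76)]
stand [([271.0, 198.0, 82.0, 90.0], 0.78)]
bottle_amber [([402.0, 353.0, 21.0, 35.0], 0.92)]
wash_bottle []
tip_box [([352.0, 353.0, 41.0, 39.0], 0.58)]
stopper_a [([330.0, 283.0, 8.0, 15.0], 0.44)]
vial_a []
tape_roll []
marker_black []
side (array([  383.06986028, -1175.68011501,  1045.39189571]), array([ 0.11268625,  0.79173728, -0.60039007]))
bolt_knob [([295.0, 179.0, 22.0, 21.0], 0.62), ([304.0, 203.0, 49.0, 37.0], 0.44)]
wheel [([308.0, 202.0, 43.0, 40.0], 0.56)]
wheel_mark [([302.0, 202.0, 50.0, 40.0], 0.98)]
stand [([295.0, 180.0, 67.0, 116.0], 0.66), ([294.0, 180.0, 18.0, 21.0], 0.34)]
bottle_amber [([328.0, 383.0, 29.0, 61.0], 0.97)]
wash_bottle [([318.0, 140.0, 22.0, 64.0], 0.6), ([295.0, 179.0, 18.0, 19.0], 0.44)]
tip_box [([273.0, 365.0, 36.0, 72.0], 0.74)]
stopper_a [([312.0, 296.0, 16.0
[... 173 characters left out ...]
48)]
marker_black []
{'t': 1.2, 'joint_pos': array([-1.45107744e+00,  3.58784649e-01,  1.51044779e+00, -3.53580699e-05,
        1.27248043e+00, -1.15108307e-01]), 'joint_vel': array([-0.00198933,  0.00097022, -0.00246301,  0.00077305, -0.00032315,
       -0.00082308]), 'tau': array([ 2.45079373e-04, -5.27601886e+01, -2.79051679e+01, -9.64246351e-05,
        1.75205219e-03,  2.42585958e-05]), 'tcp_pos': array([ 139.57392815, -583.48551489,  231.25769546]), 'ee_rot': array([-3.14146935e+00,  1.97636080e-05,  2.34837587e-01]), 'contact_force': array([ 0.15064692, -0.27127105,  0.60981452]), 'moment': array([-0.06259543, -0.01895986, -0.05053683]), 'grasp_force': 0.0, 'width': 85.12901626259116}
```

View pics/scene0.png

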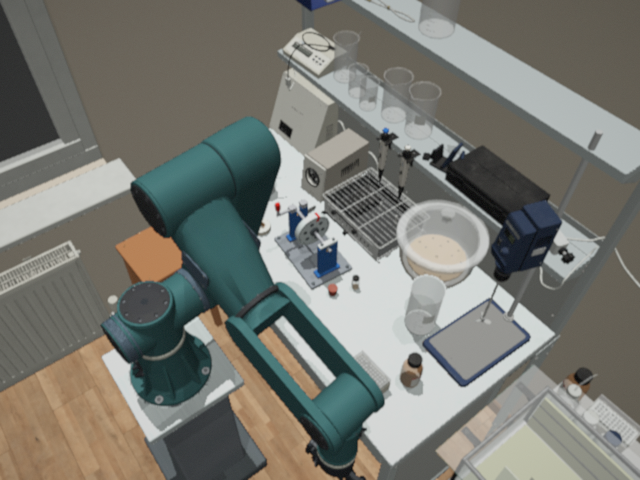

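View pics/side0.png

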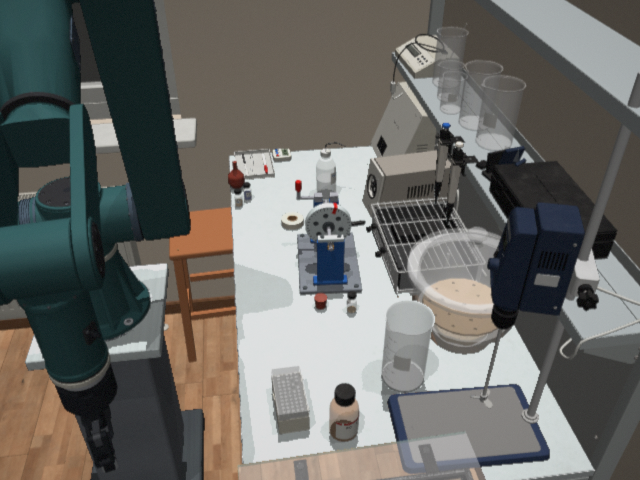

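Scene: stand around (315,245), knob (279,209), wheel (313,229). Side: knob (298,185), wheel (329,221), red mark at the top (335,208); tape roll (291,220), wash bottle (326,172).

```bash
python3 - <<'E'
from h import *
A=env.snapshot("scene");B=env.snapshot("side")
for n,s,c in [("scene",A,(240,180,130,120)),("side",B,(270,140,120,180))]:
    x,y,w,h=c; im=s['image'][y:y+h,x:x+w]; cv2.imwrite(f"pics/{n}c.png",cv2.resize(im,None,fx=600//h if h<150 else 3.3,fy=600//h if h<150 else 3.3,interpolation=cv2.INTER_CUBIC))
    hsv=cv2.cvtColor(s['image'],cv2.COLOR_BGR2HSV);m=(((hsv[...,0]<8)|(hsv[...,0]>172))&(hsv[...,1]>150)&(hsv[...,2]>90)).astype(np.uint8)
    k,l,st,ce=cv2.connectedComponentsWithStats(m)
    print(n,"red",[(st[i].tolist(),ce[i].round(1).tolist()) for i in range(1,k) if st[i,4]>4])
    m=cv2.inRange(hsv,(105,120,60),(125,255,255));m[:, :270]=0;m[:,360:]=0
    k,l,st,ce=cv2.connectedComponentsWithStats(m)
    print("blue",[(st[i].tolist(),ce[i].round(1).tolist()) for i in range(1,k) if st[i,4]>15])
print("wheel",tri(A,(313.5,228.5),B,(329.5,222)))
print("knob",tri(A,(279,208),B,(298,185)))
E
```

```text
scene red [([276, 204, 3, 7, 17], [277.2, 206.5])]
blue [([310, 0, 17, 10, 110], [316.4, 3.5]), ([301, 208, 6, 8, 32], [304.1, 210.9]), ([287, 213, 14, 28, 184], [292.7, 225.6]), ([314, 244, 25, 34, 468], [326.2, 261.5])]
side red [([265, 166, 2, 7, 11], [265.5, 168.8]), ([229, 170, 14, 10, 90], [235.3, 175.0]), ([296, 180, 5, 11, 41], [297.6, 184.5]), ([333, 203, 4, 10, 28], [334.6, 207.3])]
blue [([313, 240, 34, 45, 1107], [329.8, 264.7])]
wheel (array([585.03182031,  86.39985406, 140.81433137]), np.float64(6.69912477098996))
knob (array([515.06617969, 173.85799633, 205.03004753]), np.float64(5.92885899446097))
```

View pics/scenec.png

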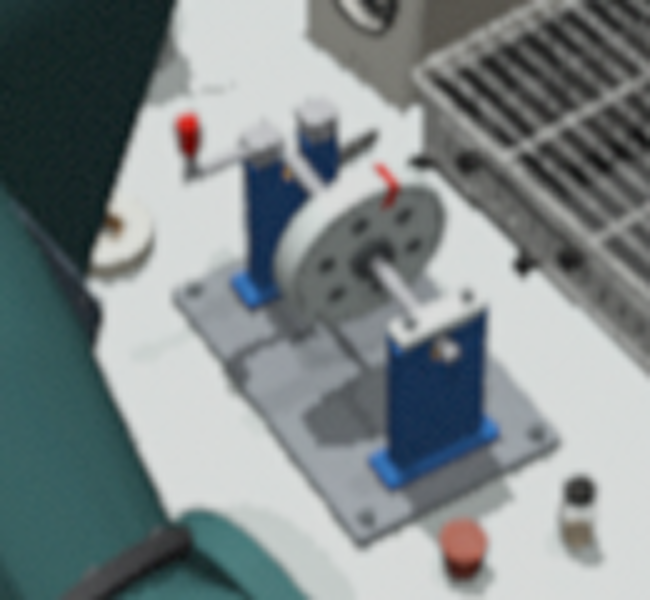

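View pics/sidec.png

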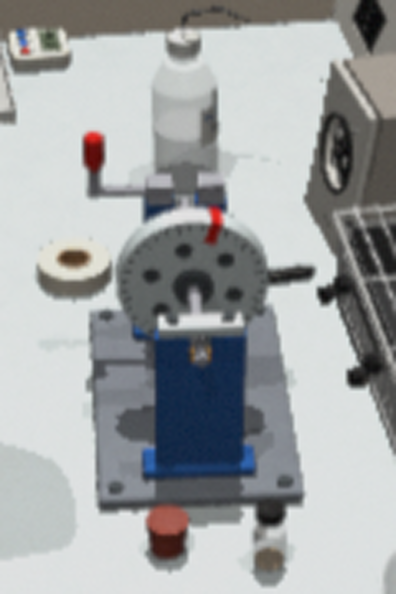

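The crops show base corners, scene: (275,239.6), (312.6,289), (351.6,268); side: (300.3,293), (361.5,291.5), (297.3,234.5). I fit the stand pose from these. The knob is drawn back, and the mark is near the wheel's top, slightly away from the robot.

```bash
python3 - <<'E'
from h import *
from scipy.optimize import least_squares
A=env.snapshot("scene");B=env.snapshot("side")
def w(p,L):
    c,s=np.cos(p[2]),np.sin(p[2]);L=np.array(L,float)
    return np.c_[p[0]+c*L[:,0]-s*L[:,1],p[1]+s*L[:,0]+c*L[:,1],L[:,2]]
LA=[(-80,125,12),(-80,-125,12),(80,-125,12)];UA=[(275,239.6),(312.6,289),(351.6,268)]
LB=[(-80,-125,12),(80,-125,12),(-80,125,12),(0,0,130)];UB=[(300.3,293),(361.5,291.5),(297.3,234.5),(328.5,223)]
f=lambda p:np.r_[(proj(A,w(p,LA))-UA).ravel(),(proj(B,w(p,LB))-UB).ravel()]
r=least_squares(f,[585,86,0]);p=r.x
print(p.round(3),r.fun.round(1))
k=least_squares(lambda q:np.r_[(proj(A,w(p,[(q[0],90,195)]))-(277.5,207)).ravel(),(proj(B,w(p,[(q[0],90,195)]))-(298,185)).ravel()],[-70])
print("knob x",k.x,k.fun,w(p,[(k.x[0],90,195)]),"home",w(p,[(-42,90,195)]))
print(proj(B,w(p,[(0,0,130),(0,0,190)])))
for n,z,ua,ub in [("wash",187,None,(325.5,153)),("tape",20,(259,228),(292,217))]:print(n,atz(B,ub,z))
np.save("p.npy",p)
E
```

```text
[ 5.84085e+02  9.00130e+01 -8.70000e-02] [-1.  -2.1 -0.5 -0.6  2.  -0.4 -1.   0.1  0.6 -0.7 -0.4  0.2 -0.5  2.6]
knob x [-74.82062585] [ 0.41724837 -0.28779759 -0.35059292  1.56669387] [[517.3491037  186.16158135 195.        ]] home [[550.0461363  183.31596358 195.        ]]
[[327.99434366 225.59200518]
 [328.19096711 206.26724352]]
wash [619.07991975 370.12941684 187.        ]
tape [509.52329547 300.18130412  20.        ]
```

Request:
apply_moves:
  slide:
    - [4.5, -1.5, -0.4]
    - [4.5, -1.5, -0.4]
    - [4.5, -1.8, -0.4]
    - [4.0, -2.5, -0.4]
    - [3.5, -3.5, 0]
  turn: [0.1, 0.1, 0.122, 0, 0]
  grip: 1
  force: 40

```text
t: 1.9
tcp_pos: [349.0, -465.2, 248.1]
ee_rot: [3.139, -0.002, -0.088]
contact_force: [0.7, -1.4, 0.1]
width: 12.1
grasp_force: 0.0
```

Request:
apply_moves:
  slide:
    - [2.5, -4.5, 0]
    - [2, -4.8, 0]
    - [1, -5, 0]
    - [0, -5, 0]
    - [0, -5, 0]
  turn: [0, 0, 0, 0, 0]

```text
t: 2.4
tcp_pos: [420.9, -229.5, 247.3]
ee_rot: [-3.142, -0.0, -0.087]
contact_force: [0.5, 0.3, 0.3]
width: -0.3
grasp_force: 0.0
```

Request:
apply_moves:
  slide:
    - [-0.5, -5, 0]
    - [-0.5, -5, 0]
    - [-0.5, -5, 0]
    - [-0.5, -5, 0]
    - [-0.5, -5, 0]
  turn: [0, 0, 0, 0, 0]

```text
t: 2.9
tcp_pos: [417.2, 20.4, 247.7]
ee_rot: [-3.141, -0.001, -0.088]
contact_force: [1.2, -1.1, -0.8]
width: 0.3
grasp_force: 0.0
```

Request:
apply_moves:
  slide:
    - [0, -4.4, 0]
    - [0, -4.4, 0]
    - [0, -4.3, 0]
    - [0, -4.3, 0]
    - [1, 0, 0]
  turn: [0, 0, 0, 0, 0]

```text
t: 3.4
tcp_pos: [442.0, 195.9, 247.6]
ee_rot: [-3.139, -0.0, -0.082]
contact_force: [-0.1, -0.1, 0.4]
width: -0.2
grasp_force: 0.0
```

```bash
cat >> h.py <<'E'
def w2cam(st,s):
    R=np.eye(4);from_=st['ee_rot'];from scipy.spatial.transform import Rotation as Ro
    R[:3,:3]=Ro.from_euler('xyz',from_).as_matrix();R[:3,3]=st['tcp_pos']
    return R@np.array(s['mount'],float)
def wray(st,s,uv):
    T=w2cam(st,s);d=T[:3,:3]@np.linalg.inv(np.array(s['intrinsics'],float))@np.array([uv[0],uv[1],1.]);return T[:3,3],d
def watz(st,s,uv,z):
    c,d=wray(st,s,uv);return c+d*(z-c[2])/d[2]
def tostand(P):
    p=np.load("p.npy");c,s=np.cos(p[2]),np.sin(p[2]);d=np.array(P)[:2]-p[:2];return np.array([c*d[0]+s*d[1],-s*d[0]+c*d[1]])
E
python3 - <<'E'
from h import *
st=env.sense();s=env.snapshot("wrist");cv2.imwrite("pics/w1.png",s['image'])
print(st['tcp_pos'],tostand(st['tcp_pos']),w2cam(st,s).round(2))
for q in ["bolt_knob","wheel","wheel_mark"]: print(q,[(x['box'],round(x['p'],2)) for x in env.find_in(s,q)[:2]])
hsv=cv2.cvtColor(s['image'],cv2.COLOR_BGR2HSV);m=(((hsv[...,0]<8)|(hsv[...,0]>172))&(hsv[...,1]>150)&(hsv[...,2]>90)).astype(np.uint8)
k,l,stt,ce=cv2.connectedComponentsWithStats(m)
print([(stt[i].tolist(),ce[i].round(1).tolist(),tostand(watz(st,s,ce[i],209)).round(1)) for i in range(1,k) if stt[i,4]>40])
E
```

```text
[442.03929391 195.88385362 247.56707308] [-150.68978166   93.1561409 ] [[-8.0000e-02 -9.4000e-01 -3.3000e-01  5.2628e+02]
 [-1.0000e+00  8.0000e-02  3.0000e-02  1.8840e+02]
 [-0.0000e+00  3.3000e-01 -9.5000e-01  3.8990e+02]
 [ 0.0000e+00  0.0000e+00  0.0000e+00  1.0000e+00]]
bolt_knob [([298.4, 52.0, 33.2, 104.2], 0.66)]
wheel [([421.3, 0.7, 110.4, 106.9], 0.78), ([296.3, 50.7, 39.0, 108.1], 0.5)]
wheel_mark [([426.3, 0.2, 107.2, 111.5], 0.75)]
[([298, 120, 33, 35, 884], [314.3, 136.6], array([-75.4,  96. ]))]
```

View pics/w1.png

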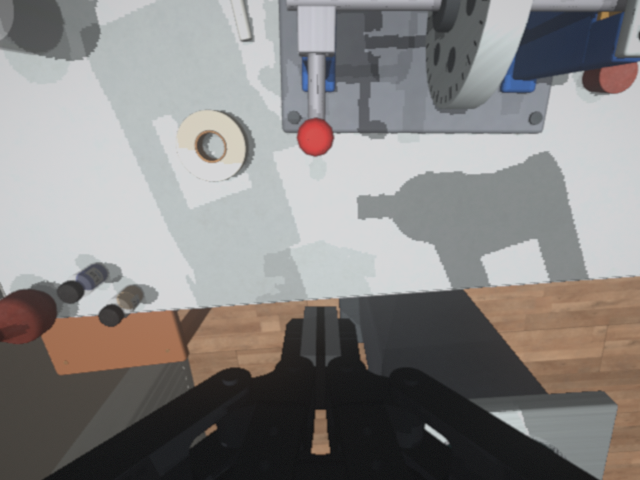

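The wrist view shows the knob at (314,137) and the near base corners at (283,131) and (544,132).

```bash
python3 - <<'E'
from h import *
st=env.sense();s=env.snapshot("wrist")
L=watz(st,s,(283,131.5),12);R=watz(st,s,(544,132.5),12);d=(L-R)[:2];print(L,R,np.linalg.norm(d))
yaw=np.arctan2(-d[0],d[1]);m=(L+R)[:2]/2;c=m+80*np.array([np.cos(yaw),np.sin(yaw)])
p=np.array([c[0],c[1],yaw]);print(p);np.save("p.npy",p)
k=watz(st,s,(314.3,137),209);print(k,tostand(k),tostand(st['tcp_pos']),st['ee_rot'])
E
```

```text
[514.83110098 218.66202186  12.        ] [492.23334015 -28.50787753  12.        ] 248.20076140244544
[ 5.83199953e+02  8.77933682e+01 -9.11725579e-02]
[517.42532303 185.89866873 209.        ] [-74.43357058  91.70929921] [-149.51322192   89.11641118] [ 3.14094085e+00  7.01356073e-04 -8.77926118e-02]
```

Request:
apply_moves:
  slide:
    - [1, -0.2, 3]
    - [1, 0, 3.2]
    - [1, 0, 0]
    - [1, 0, 0]
    - [1, 0, 0]
  turn: [0, 0, 0, 0, 0]

```text
t: 4.15
tcp_pos: [494.4, 188.2, 186.9]
ee_rot: [-3.141, -0.002, -0.088]
contact_force: [0.3, 0.0, 0.6]
width: 0.1
grasp_force: 0.0
```

Request:
apply_moves:
  slide:
    - [0.7, 0, 0]
    - [0.7, 0, 0]
    - [0.7, 0, 0]
    - [0.6, 0, 0]
    - [0.3, 0, 0]
  turn: [0, 0, 0, 0, 0]

```text
t: 4.65
tcp_pos: [523.2, 186.2, 185.5]
ee_rot: [-3.141, -0.0, -0.087]
contact_force: [-1.7, -0.0, 2.2]
width: -0.2
grasp_force: 0.8
```

Request:
apply_moves:
  slide:
    - [0.4, 0, 0]
    - [0.3, 0, 0]
    - [0.2, 0, 0]
    - [0.2, 0, 0]
    - [0, 0, 0]
  turn: [0, 0, 0, 0, 0]

```text
t: 5.15
tcp_pos: [528.2, 185.7, 184.8]
ee_rot: [3.141, 0.01, -0.087]
contact_force: [-14.0, 1.9, 10.2]
width: 0.2
grasp_force: 7.5
```

Request:
apply_moves:
  slide:
    - [-2.5, 0, 0]
    - [-1.5, 0, -3.5]
    - [0, 3, -3.5]
    - [0, 3.5, 0]
    - [0, 2.4, 0]
  turn: [0, 0, 0, 0, 0]

```text
t: 5.65
tcp_pos: [486.9, 98.6, 257.0]
ee_rot: [3.141, -0.004, -0.087]
contact_force: [0.3, 0.3, -0.6]
width: -0.0
grasp_force: 0.0
```

```bash
python3 - <<'E'
from h import *
st=env.sense();s=env.snapshot("wrist");cv2.imwrite("pics/w2.png",s['image'])
print(st['tcp_pos'],tostand(st['tcp_pos']),st['ee_rot'])
hsv=cv2.cvtColor(s['image'],cv2.COLOR_BGR2HSV);m=(((hsv[...,0]<8)|(hsv[...,0]>172))&(hsv[...,1]>150)&(hsv[...,2]>90)).astype(np.uint8)
k,l,stt,ce=cv2.connectedComponentsWithStats(m)
print([(stt[i].tolist(),ce[i].round(1).tolist(),tostand(watz(st,s,ce[i],209)).round(1)) for i in range(1,k) if stt[i,4]>40])
E
```

```text
[486.93063406  98.57831551 256.95996782] [-96.85140974   1.97518848] [ 3.14142625 -0.00424054 -0.08661312]
[([288, 47, 41, 18, 691], [307.8, 55.1], array([13.5,  7.8])), ([117, 166, 27, 29, 604], [129.9, 180.2], array([-43.3,  96.9]))]
```

View pics/w2.png

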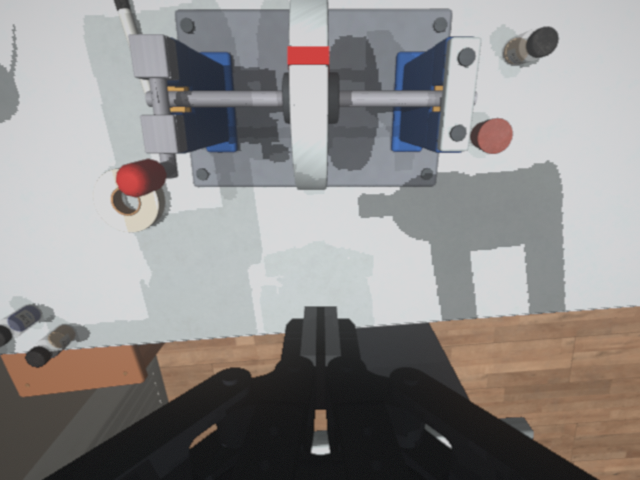

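Bolt is home (knob at stand x ≈ -43). The wheel is at column 309, with the red bar at (308,55), axle row 99 and base corners at (177,11), (452,9), (436,186), (195,186).

```bash
cat >> h.py <<'E'
def local(st,s,uv):
    p=np.load("p.npy");c,d=wray(st,s,uv);C,S=np.cos(p[2]),np.sin(p[2]);M=np.array([[C,S,0],[-S,C,0],[0,0,1]])
    return M@(c-np.r_[p[:2],0]),M@d
def mark(st,s,uv):
    c,d=local(st,s,uv);o=np.array([c[0],c[2]-130]);e=np.array([d[0],d[2]])
    a,b,g=e@e,2*o@e,o@o-3600;D=b*b-4*a*g
    if D<0:return None
    q=o+e*(-b-D**.5)/2/a;return np.degrees(np.arctan2(q[0],q[1]))
def red(im):
    hsv=cv2.cvtColor(im,cv2.COLOR_BGR2HSV);m=(((hsv[...,0]<8)|(hsv[...,0]>172))&(hsv[...,1]>150)&(hsv[...,2]>70)).astype(np.uint8)
    k,l,st,ce=cv2.connectedComponentsWithStats(m);return [(st[i].tolist(),ce[i].round(1).tolist()) for i in range(1,k) if st[i,4]>40]
E
python3 - <<'E'
from h import *
from scipy.optimize import least_squares
st=env.sense();s=env.snapshot("wrist")
W=np.array([watz(st,s,u,12)[:2] for u in [(177,11),(452,9),(436,186),(195,186)]])
Lc=np.array([(80,125),(80,-125),(-80,-125),(-80,125)])
f=lambda p:(W-np.c_[p[0]+np.cos(p[2])*Lc[:,0]-np.sin(p[2])*Lc[:,1],p[1]+np.sin(p[2])*Lc[:,0]+np.cos(p[2])*Lc[:,1]]).ravel()
r=least_squares(f,[583,88,-.09]);print(r.x,r.fun.round(1));np.save("p.npy",r.x)
print("tcp",tostand(st['tcp_pos']),"wheel top",tostand(watz(st,s,(309,99),190)), tostand(watz(st,s,(309,55),190)),"axle",tostand(watz(st,s,(311,99),130)))
c=red(s['image']);print(c,mark(st,s,c[0][1]), [mark(st,s,(308,v)) for v in (47,64)])
E
```

```text
[ 5.80960919e+02  9.11986238e+01 -8.43053998e-02] [-2.7 -3.1 -1.1  3.3  1.7  2.2  2.2 -2.4]
tcp [-94.94409824  -3.41576534] wheel top [-2.44076303  1.48844548] [17.84819863  1.2355162 ] axle [-0.07208724  1.61224298]
[([282, 45, 40, 18, 683], [301.5, 53.0]), ([110, 165, 27, 30, 612], [122.7, 179.2])] 18.654721119364133 [np.float64(21.547530279756256), np.float64(13.499871315919853)]
```

```bash
python3 - <<'E'
from h import *
from scipy.optimize import least_squares
s=env.snapshot("wrist");now=env.sense();st=dict(tcp_pos=np.array([486.93,98.58,256.96]),ee_rot=np.array([3.14142625,-0.00424054,-0.08661312]))
W=np.array([watz(st,s,u,12)[:2] for u in [(177,11),(452,9),(436,186),(195,186)]])
Lc=np.array([(80,125),(80,-125),(-80,-125),(-80,125)])
f=lambda p:(W-np.c_[p[0]+np.cos(p[2])*Lc[:,0]-np.sin(p[2])*Lc[:,1],p[1]+np.sin(p[2])*Lc[:,0]+np.cos(p[2])*Lc[:,1]]).ravel()
r=least_squares(f,[583,88,-.09]);print(r.x,r.fun.round(1));np.save("p.npy",r.x)
print("wheel top",tostand(watz(st,s,(309,99),190)),"axle",tostand(watz(st,s,(311,99),130)))
print("now",now['tcp_pos'],tostand(now['tcp_pos']),now['ee_rot'])
c=red(s['image']);print(c,mark(now,s,c[0][1]),mark(st,s,(307.8,55.1)))
E
```

```text
[ 5.82423362e+02  9.47953609e+01 -8.33612393e-02] [-2.4 -2.8 -1.   3.   1.5  2.   1.9 -2.1]
wheel top [-2.80474068  0.92895151] axle [-0.31963375  1.2070835 ]
now [486.20603022  98.92175221 255.60436591] [-96.22679625  -3.89944744] [-3.14144746e+00 -1.08423513e-03 -8.95286673e-02]
[([285, 45, 41, 17, 691], [304.8, 53.0]), ([113, 165, 28, 30, 614], [126.1, 179.5])] 17.13277118383684 17.377997325814608
```

Request:
apply_moves:
  slide:
    - [2.2, -0.2, 0]
    - [2.2, -0.2, 1]
    - [2.2, 0, 1.0]
    - [0, 0, 0]
    - [0, 0, 0]
  turn: [0, 0, 0, 0, 0]
  grip: 0

```text
t: 6.3
tcp_pos: [551.6, 98.9, 234.6]
ee_rot: [-3.141, 0.002, -0.087]
contact_force: [-0.0, 0.2, 1.0]
width: 72.1
grasp_force: 0.0
```

```bash
python3 - <<'E'
from h import *
st=env.sense();s=env.snapshot("wrist");cv2.imwrite("pics/w3.png",s['image'])
print(st['tcp_pos'],tostand(st['tcp_pos']),st['ee_rot'])
c=red(s['image']);print(c,[mark(st,s,x[1]) for x in c])
E
```

```text
[551.6495483   98.94223392 234.6418631 ] [-31.01223858   1.5700997 ] [-3.14138960e+00  1.74581647e-03 -8.67145595e-02]
[([300, 182, 41, 17, 641], [319.9, 190.2]), ([129, 301, 29, 27, 608], [142.6, 314.0])] [np.float64(17.330287866290345), None]
```

View pics/w3.png

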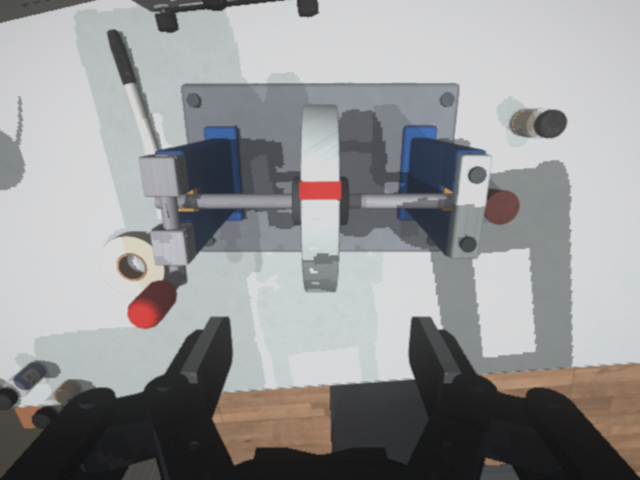

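Wheel is centred at column 320 between the open fingers, the mark is at 17° and the knob at (142,314). Lowering and gripping.

Request:
apply_moves:
  slide:
    - [0, 0, 3]
    - [0, 0, 3]
    - [0, 0, 2.1]
    - [0, 0, 0]
    - [0, 0, 0]
  turn: [0, 0, 0, 0, 0]

```text
t: 6.85
tcp_pos: [551.6, 98.5, 155.0]
ee_rot: [-3.141, 0.0, -0.087]
contact_force: [-0.4, 0.5, 0.8]
width: 85.7
grasp_force: 0.0
```

Request:
apply_moves:
  slide:
    - [0, 0, 0]
    - [0, 0, 0]
    - [0, 0, 0]
    - [0, 0, 0]
    - [0, 0, 0]
  turn: [0, 0, 0, 0, 0]
  grip: 1

```text
t: 7.35
tcp_pos: [552.2, 98.9, 154.9]
ee_rot: [-3.14, -0.001, -0.087]
contact_force: [-1.1, 2.2, 4.1]
width: 19.0
grasp_force: 42.1
```

Request:
apply_moves:
  slide:
    - [1.15, 0, -0.6]
    - [1.27, 0, -0.3]
    - [1.3, 0, 0]
    - [1.26, 0, 0.32]
    - [1.15, 0, 0.62]
  turn: [0, 0, 0, 0, 0]

```text
t: 7.85
tcp_pos: [609.8, 94.1, 154.0]
ee_rot: [-3.14, 0.007, -0.087]
contact_force: [-9.7, 3.9, 9.2]
width: 19.0
grasp_force: 46.7
```

```bash
python3 - <<'E'
from h import *
st=env.sense();s=env.snapshot("wrist");cv2.imwrite("pics/w4.png",s['image'])
print(st['tcp_pos'],tostand(st['tcp_pos']),st['contact_force'])
c=red(s['image']);print(c,[mark(st,s,x[1]) for x in c])
E
```

```text
[609.76278692  94.05784588 154.04335067] [27.30589693  1.54145573] [-9.71278955  3.85669065  9.2094749 ]
[([295, 248, 51, 16, 674], [319.9, 254.6])] [np.float64(72.3878609405573)]
```

Request:
apply_moves:
  slide:
    - [0, 0, 0]
    - [0, 0, 0]
    - [0, 0, 0]
    - [0, 0, 0]
    - [0, 0, 0]
  turn: [0, 0, 0, 0, 0]
  grip: 0

```text
t: 8.4
tcp_pos: [613.1, 92.7, 154.1]
ee_rot: [-3.142, -0.0, -0.087]
contact_force: [0.4, -0.0, 0.7]
width: 85.1
grasp_force: 0.0
```

Request:
apply_moves:
  slide:
    - [0, 0, -4]
    - [0, 0, -4]
    - [0, 0, 0]
    - [0, 0, 0]
    - [0, 0, 0]
  turn: [0, 0, 0, 0, 0]

```text
t: 8.9
tcp_pos: [612.2, 92.8, 232.9]
ee_rot: [3.141, 0.002, -0.087]
contact_force: [0.7, -0.3, -0.3]
width: 85.2
grasp_force: 0.0
```

Request:
apply_moves:
  slide:
    - [0, 0, 0]
    - [0, 0, 0]
    - [0, 0, 0]
    - [0, 0, 0]
    - [0, 0, 0]
  turn: [0, 0, 0, 0, 0]

```text
t: 9.4
tcp_pos: [613.0, 92.8, 233.7]
ee_rot: [-3.142, 0.0, -0.087]
contact_force: [-0.1, -0.4, -0.6]
width: 85.6
grasp_force: 0.0
```

Request:
apply_moves:
  slide:
    - [0, 0, 0]
    - [0, 0, 0]
    - [0, 0, 0]
    - [0, 0, 0]
    - [0, 0, 0]
  turn: [0, 0, 0, 0, 0]

```text
t: 9.9
tcp_pos: [613.0, 92.8, 233.9]
ee_rot: [-3.141, 0.0, -0.087]
contact_force: [-0.1, -0.1, 0.0]
width: 85.7
grasp_force: 0.0
```

Request:
apply_moves:
  slide:
    - [0, 0, 0]
    - [0, 0, 0]
    - [0, 0, 0]
    - [0, 0, 0]
    - [0, 0, 0]
  turn: [0, 0, 0, 0, 0]

```text
t: 10.4
tcp_pos: [613.0, 92.8, 233.9]
ee_rot: [-3.141, 0.0, -0.087]
contact_force: [-0.5, 0.1, -0.9]
width: 85.4
grasp_force: 0.0
```

```bash
cat > m.py <<'E'
from h import *
for i in range(2):
    st=env.sense();s=env.snapshot("wrist");c=red(s['image'])
    print(st['t'],st['tcp_pos'].round(1),tostand(st['tcp_pos']).round(1),[(x[1],mark(st,s,x[1])) for x in c])
cv2.imwrite(f"pics/m{st['t']:.1f}.png",s['image'])
E
python3 m.py
```

```text
10.4 [613.   92.8 233.9] [30.7  0.6] [([318.2, 263.2], np.float64(37.7008345612193))]
10.45 [613.1  92.8 233.9] [30.7  0.6] [([318.1, 263.3], np.float64(37.66588724128144))]
```

Request:
apply_moves:
  slide:
    - [0, 0, 4]
    - [0, 0, 4]
    - [0, 0, 0]
    - [0, 0, 0]
    - [0, 0, 0]
  turn: [0, 0, 0, 0, 0]

```text
t: 11.0
tcp_pos: [614.7, 92.9, 156.1]
ee_rot: [-3.141, -0.003, -0.087]
contact_force: [0.5, 0.2, 1.2]
width: 85.4
grasp_force: 0.0
```

Request:
apply_moves:
  slide:
    - [0, 0, 0]
    - [0, 0, 0]
    - [0, 0, 0]
    - [0, 0, 0]
    - [0, 0, 0]
  turn: [0, 0, 0, 0, 0]
  grip: 1

```text
t: 11.5
tcp_pos: [613.3, 93.7, 154.5]
ee_rot: [-3.14, -0.001, -0.087]
contact_force: [0.4, 3.8, 3.1]
width: 19.0
grasp_force: 43.5
```

Request:
apply_moves:
  slide:
    - [-1.15, 0, -0.62]
    - [-1.26, 0, -0.32]
    - [-1.3, 0, 0]
    - [-1.27, 0, 0.3]
    - [-1.15, 0, 0.6]
  turn: [0, 0, 0, 0, 0]

```text
t: 12.0
tcp_pos: [558.8, 98.5, 158.3]
ee_rot: [-3.14, -0.015, -0.087]
contact_force: [8.4, 0.7, 13.4]
width: 19.4
grasp_force: 44.5
```

Request:
apply_moves:
  slide:
    - [0, 0, 0]
    - [0, 0, 0]
  turn: [0, 0]

```text
t: 12.2
tcp_pos: [555.8, 98.7, 156.9]
ee_rot: [-3.14, -0.009, -0.087]
contact_force: [2.9, 2.4, 8.5]
width: 19.3
grasp_force: 44.1
```

```bash
python3 m.py
```

```text
12.2 [555.8  98.7 156.9] [-26.8   1.7] [([43.0, 441.8], None)]
12.25 [555.8  98.7 156.9] [-26.8   1.7] [([43.0, 441.9], None)]
```

Request:
apply_moves:
  slide:
    - [0, 0, 0]
    - [0, 0, 0]
    - [0, 0, 0]
    - [0, 0, 0]
    - [0, 0, 0]
  turn: [0, 0, 0, 0, 0]
  grip: 0

```text
t: 12.8
tcp_pos: [551.6, 98.1, 154.0]
ee_rot: [3.142, 0.001, -0.087]
contact_force: [-0.5, 0.0, -0.2]
width: 85.4
grasp_force: 0.0
```

Request:
apply_moves:
  slide:
    - [0, 0, -4]
    - [0, 0, -4]
    - [0, 0, 0]
    - [0, 0, 0]
    - [0, 0, 0]
  turn: [0, 0, 0, 0, 0]

```text
t: 13.3
tcp_pos: [551.0, 98.1, 233.3]
ee_rot: [3.141, 0.002, -0.087]
contact_force: [0.5, 0.1, -0.1]
width: 85.4
grasp_force: 0.0
```

```bash
python3 m.py
```

```text
13.3 [551.   98.1 233.3] [-31.6   0.6] [([318.2, 233.3], np.float64(-3.873009965136289)), ([139.5, 314.5], None)]
13.35 [550.8  98.1 232.9] [-31.7   0.7] [([318.1, 232.9], np.float64(-3.7802274703647973)), ([139.0, 314.4], None)]
```

Request:
apply_moves:
  slide:
    - [0, 0, 0]
    - [0, 0, 0]
    - [0, 0, 0]
    - [0, 0, 0]
    - [0, 0, 0]
  turn: [0, 0, 0, 0, 0]

```text
t: 13.9
tcp_pos: [552.0, 98.2, 234.3]
ee_rot: [-3.141, 0.0, -0.087]
contact_force: [0.1, 0.5, -0.7]
width: 85.8
grasp_force: 0.0
```

Request:
apply_moves:
  slide:
    - [0, 0, 0]
    - [0, 0, 0]
    - [0, 0, 0]
    - [0, 0, 0]
    - [0, 0, 0]
  turn: [0, 0, 0, 0, 0]

```text
t: 14.4
tcp_pos: [552.0, 98.2, 234.3]
ee_rot: [-3.142, 0.0, -0.087]
contact_force: [-0.1, -0.1, 0.3]
width: 85.4
grasp_force: 0.0
```

Request:
apply_moves:
  slide:
    - [0, 0, 0]
    - [0, 0, 0]
    - [0, 0, 0]
    - [0, 0, 0]
    - [0, 0, 0]
  turn: [0, 0, 0, 0, 0]

```text
t: 14.9
tcp_pos: [552.0, 98.2, 234.3]
ee_rot: [-3.141, 0.0, -0.087]
contact_force: [-0.2, 0.3, 1.6]
width: 85.4
grasp_force: 0.0
```

```bash
python3 m.py
```

```text
14.9 [552.   98.2 234.3] [-30.6   0.8] [([318.5, 231.8], np.float64(-2.459472112781121)), ([141.0, 315.2], None)]
14.95 [552.   98.2 234.3] [-30.6   0.8] [([318.5, 231.8], np.float64(-2.4602971135905127)), ([141.1, 315.1], None)]
```

Request:
apply_moves:
  slide:
    - [0, 0, 4]
    - [0, 0, 4]
    - [0, 0, 0]
    - [0, 0, 0]
    - [0, 0, 0]
  turn: [0, 0, 0, 0, 0]

```text
t: 15.5
tcp_pos: [553.5, 98.3, 156.2]
ee_rot: [-3.141, -0.003, -0.087]
contact_force: [0.1, 0.9, -0.4]
width: 85.3
grasp_force: 0.0
```

Request:
apply_moves:
  slide:
    - [0, 0, 0]
    - [0, 0, 0]
    - [0, 0, 0]
    - [0, 0, 0]
    - [0, 0, 0]
  turn: [0, 0, 0, 0, 0]
  grip: 1

```text
t: 16.0
tcp_pos: [552.1, 99.0, 154.9]
ee_rot: [-3.14, -0.0, -0.087]
contact_force: [-0.5, 3.4, 2.9]
width: 19.4
grasp_force: 42.0
```

Request:
apply_moves:
  slide:
    - [0.85, 0, -0.48]
    - [0.93, 0, -0.32]
    - [0, 0, 0]
    - [0, 0, 0]
    - [0, 0, 0]
  turn: [0, 0, 0, 0, 0]

```text
t: 16.5
tcp_pos: [566.6, 97.7, 161.2]
ee_rot: [-3.14, 0.007, -0.087]
contact_force: [-5.0, 3.8, 1.0]
width: 19.1
grasp_force: 41.1
```

```bash
python3 m.py
```

```text
16.5 [566.6  97.7 161.2] [-16.    1.6] [([318.0, 291.8], np.float64(12.662129424569116)), ([58.6, 448.1], None)]
16.55 [566.6  97.7 161.3] [-16.    1.6] [([318.0, 291.8], np.float64(12.66782316387806)), ([58.6, 448.0], None)]
```

Request:
apply_moves:
  slide:
    - [0.5, 0, -0.1]
    - [0, 0, 0]
    - [0, 0, 0]
    - [0, 0, 0]
  turn: [0, 0, 0, 0]

```text
t: 17.0
tcp_pos: [570.8, 97.4, 162.1]
ee_rot: [-3.141, 0.008, -0.087]
contact_force: [-6.8, 4.4, 0.8]
width: 19.3
grasp_force: 41.3
```

```bash
python3 m.py; python3 -c "
from h import *
s=env.snapshot('side');cv2.imwrite('pics/side9.png',s['image'])"
```

```text
17.0 [570.8  97.4 162.1] [-11.8   1.6] [([317.6, 290.1], np.float64(16.557371538974106)), ([60.8, 450.0], None)]
17.05 [570.8  97.4 162.1] [-11.8   1.6] [([317.6, 290.1], np.float64(16.554732660900225)), ([60.9, 449.6], None)]
```

View pics/side9.png

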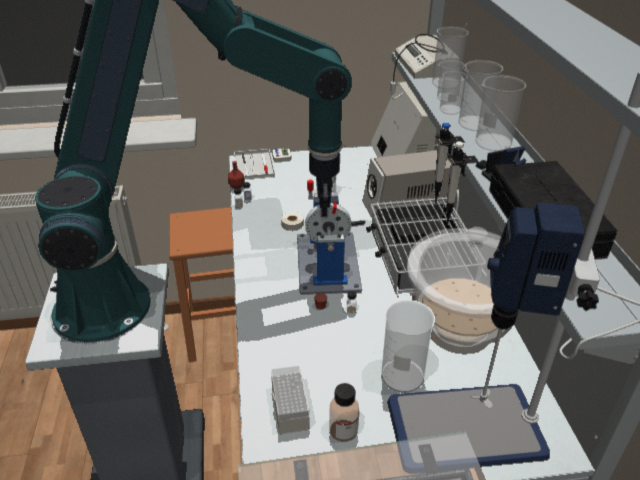

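The side view shows the gripper holding the wheel at (326,210), the knob home at (310,185) and all bystanders in place. The mark reads 16.6°, 1° off the 17.6° target, so I hand the job in.

```bash
python3 -c "
from bench import env
print(env.finish_job())"
```

```text
the job is handed in; nothing more can be done
None
```

I handed the job in with the bolt home, both swings done, and the gripper holding the wheel about 1° from the measured heavy-side-down angle. The bystanders looked in place in the last side view, and no verdict was returned.

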